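# Put the urinalysis bench back in order

### The arm

A 6-joint arm with a two-finger parallel gripper is mounted at the origin on the work surface. World frame = base frame: x ahead of the robot, y to its left, z up, the work surface at z = 0. Lengths are in m, angles in rad, forces in N, time in s.
With the tool pointing down it reaches from about 0.3 to 0.775 m from the base axis. Payload 14.6 kg.
Tool frame: the origin (TCP) lies midway between the tips of the shut fingers; the grasp point (between the pads) lies 19 mm behind it; z points along the fingers, y is the line along which they close (so a half turn about z gives the same grasp; the last joint's range is limited). The gripper opens to 94 mm and grips with 3 to 60 N. Pads are 16 mm wide; open, the fingers measure 119 mm over their backs; the gripper's body (75 mm by 177 mm) begins 78 mm behind the grasp point.
Start: joints at [-1.293, 0.3, 1.521, -0, 1.321, -0.067], TCP at [0.186, -0.518, 0.205] pointing down, gripper open.
Joint ranges: [-3.03, 3.03], [-0.79, 2.21], [0.23, 2.52], [-1.04, 4.18], [0, 3.07], [-2.55, 2.55]. Speed limits (rad/s): [2.22, 2.22, 2.57, 3.14, 3.14, 3.14].

### API

Orientations are given as [roll, pitch, yaw] about the fixed x, y, z axes, in that order (R = Rz(yaw) Ry(pitch) Rx(roll)).
In Python, from station import telemetry, optics, ctrl gives the robot as it stands.
- The arm moves only by the tool carry_out, never from a script. Its argument "plan" is a list that holds one entry, the list of rows, each a list of 7 numbers: the shift along the tool's x, y, z in mm, then the turn, a rotation vector about the tool's x, y, z in rad, then the finger opening in mm, from 0 to 94. A call has 1 to 20 rows; each row shifts and turns the commanded pose from where the row before left it, along the tool's axes as they then stand; what a row does not reach is not made up. A row lasts 1/12 s, in which the tool goes at most 41.7 mm and 7.16 degrees, less where a joint would pass 70% of its speed; a pose out of reach is approached as far as the arm can. A call with a gripper value outside its range is refused whole. The fingers move at their own pace and stop on an object; "squeeze" is the grip in N (left out, the last holds). Time passes only in rows, so rows that do not move let the fingers close. It gives the time, the measured TCP pose, the force, the opening and the grip force at its end, in the units of the state.
- telemetry.get_obs(): the state, without advancing time (a new reading comes with each control period).
- optics.camera(name): name is "side" or "top"; returns a dict with "pixels" (420x560x3 uint8, red, green, blue), "intrinsics" (3x3 intrinsics, pixels), "dist_coeffs" ([k1, k2, p1, p2, k3] as OpenCV has them; the pictures are not rectified), "origin" and "rotation" of the camera in the world. Camera axes: x right, y down, z forward; pixel columns grow to the right and rows downward; lengths in m; the calibration is good to about 2 mm. A picture is of the moment at which its call begins. There is no depth.
- ctrl.hand_in(): hands the job in; it is judged then, once.
The state is a dict: "time_s": time; "qpos": joint angles; "joint_vel": joint speeds; "tau": joint torques, N m; "ee_pos": TCP position; "eef_rot": TCP orientation; "force": force on the tool from outside, world axes, zero at the start; "moment": the same for the moment, N m; "grip_width": finger opening in m; "grip_force": force on a finger pad.
Only numpy, scipy, OpenCV 4.12 (cv2) and the standard library are available. Lean on these libraries where they do the work, as an engineer would, in place of code of your own. Each camera call takes 0.05 s, during which the arm holds its last target. There are 200 camera calls.

### The job

Sort the five things left standing about on the lab bench into their holders: stand the two tall strip canisters in the two bays of the grey canister rack, the two lidded sample cups in the two bays of the low white tray, and lower the cuvette strip into the finned rack so that its four cuvettes go between the fins, one in each gap, and stand right down on the base. Keep them all upright, set them down rather than dropping them, let go of everything, and leave the dropper bottle and the timer where they are.

Things in the scene. Friction and masses are not known exactly. Their poses are not given: they have to be found in the camera images.
- can_a_center (a point): test-strip canister: upright white plastic cylinder, 36 mm across and 96 mm tall, flip cap (top 14 mm, same width), paper label, about 70 g; taller and narrower than the cups; the two are alike. Point on its axis, half-way up (48 mm over its underside), z up; its turn does not matter
- can_b_center (a point): test-strip canister: upright white plastic cylinder, 36 mm across and 96 mm tall, flip cap (top 14 mm, same width), paper label, about 70 g; taller and narrower than the cups; the two are alike. Point on its axis, half-way up (48 mm over its underside), z up; its turn does not matter
- cup_a_center (a point): lidded sample cup: upright milky cup with ribbed white screw lid, 70 mm tall, about 110 g; lid 60 mm across, top 15 mm; below it the body tapers from 57 to 53 mm across; the two are alike. Point on its axis, half-way up (35 mm over its underside), z up; its turn does not matter
- cup_b_center (a point): lidded sample cup: upright milky cup with ribbed white screw lid, 70 mm tall, about 110 g; lid 60 mm across, top 15 mm; below it the body tapers from 57 to 53 mm across; the two are alike. Point on its axis, half-way up (35 mm over its underside), z up; its turn does not matter
- strip_center (a point): cuvette strip: milky comb standing on its teeth, 62 mm tall, 16 mm thick (x), 40 g. Four cuvettes 9 mm wide, 36 mm tall, at y = -33, -11, 11, 33 mm under a bar 75 mm long (y), 36 to 44 mm up; grip tab 26 mm long (y) mid-bar, 44 to 62 mm up, to grip across its 16 mm. Point mid-strip, 31 mm over its underside; y along the row, z up; half turn makes no difference
- canister_rack: canister rack: grey open box fixed on the bench, outside 66 mm (x) by 128 mm (y), 40 mm high, walls 4 mm; a full-height 4 mm divider makes two bays 58 by 58 mm, centres at x = 0, y = -31 and +31 mm; inner floor 4 mm over the bench. Origin at the centre of the underside, z up
- cup_tray: sample-cup tray: low white open tray fixed on the bench, outside 88 mm (x) by 168 mm (y), 25 mm high, walls 4 mm; a full-height 4 mm divider makes two bays 80 (x) by 78 mm (y), centres at x = 0, y = -41 and +41 mm, a thin grey ring on each floor; inner floor 4 mm over the bench. Origin at the centre of the underside, z up
- comb_rack: finned cuvette rack, aluminium, fixed on the bench: base 70 (x) by 110 mm (y), 6 mm thick; five fins 4 mm thick, 60 mm long (x), round tops 28 mm over the bench, at y = -44, -22, 0, 22, 44 mm. The strip fits with its row along y, middle over middle: a cuvette in each 18 mm gap (4.5 mm play each way), standing on the base. Origin at the centre of the underside, z up
- control_center (a point): bystander, leave alone: amber dropper bottle, paper label, black cap, rubber teat, upright and loose, 28 mm across, 82 mm tall. Point on its axis, half-way up
- timer_center (a point): bystander, leave alone: flat grey bench timer with display and three buttons, loose, 60 by 66 mm, 18 mm high. Point at its centre

How it is judged:
At the end, for the whole second after the job is handed in: Each canister in a rack bay and each cup in a tray bay, upright on its floor, within 16 mm of the holder's long centre line; the strip upright on the comb rack's base, one cuvette in each gap, within 22 mm (x) and 8 mm (y) of its middle; all at rest, released (x of can_a_center in the frame of canister_rack between -0.016 and 0.016 m and y of can_a_center in the frame of canister_rack between -0.047 and 0.047 m and z of can_a_center in the frame of canister_rack between 0.046 and 0.058 m and angle between each of can_a_center, can_b_center, cup_a_center, cup_b_center's own z axis and vertical below 0.15 rad and linear speed of each of can_a, can_b, cup_a, cup_b, strip below 0.02 m/s and angular speed of each of can_a, can_b, cup_a, cup_b, strip below 0.2 rad/s and contact force between the fingers and can_a below 0.05 N and x of can_b_center in the frame of canister_rack between -0.016 and 0.016 m and y of can_b_center in the frame of canister_rack between -0.047 and 0.047 m and z of can_b_center in the frame of canister_rack between 0.046 and 0.058 m and contact force between the fingers and can_b below 0.05 N and x of cup_a_center in the frame of cup_tray between -0.016 and 0.016 m and y of cup_a_center in the frame of cup_tray between -0.057 and 0.057 m and z of cup_a_center in the frame of cup_tray between 0.033 and 0.045 m and contact force between the fingers and cup_a below 0.05 N and x of cup_b_center in the frame of cup_tray between -0.016 and 0.016 m and y of cup_b_center in the frame of cup_tray between -0.057 and 0.057 m and z of cup_b_center in the frame of cup_tray between 0.033 and 0.045 m and contact force between the fingers and cup_b below 0.05 N and x of strip_center in the frame of comb_rack between -0.022 and 0.022 m and y of strip_center in the frame of comb_rack between -0.008 and 0.008 m and z of strip_center in the frame of comb_rack between 0.031 and 0.041 m and angle between strip_center's own z axis and vertical below 0.12 rad and angle between the y axis of strip_center and the y axis of comb_rack, either way round below 0.35 rad and contact force between the fingers and strip below 0.05 N); the robot touches nothing.
It fails at once if the dropper bottle is shoved more than 20 mm or knocked over (distance of control_center from where it was at the start of the episode above 0.02 m or angle between control_center's own z axis and vertical above 0.5 rad).
It fails at once if the timer is shoved more than 20 mm or knocked over (distance of timer_center from where it was at the start of the episode above 0.02 m or angle between timer_center's own z axis and vertical above 0.5 rad).
It fails at once if one of the five things is tipped over (leans more than about 57 degrees) (angle between any of can_a_center, can_b_center, cup_a_center, cup_b_center, strip_center's own z axis and vertical above 1 rad).
It fails at once if one of the five things is let fall from a height (falls freely faster than 0.8 m/s, that is from more than about 30 mm) ((linear speed of can_a above 0.8 m/s and contact force between the fingers and can_a below 0.02 N) or (linear speed of can_b above 0.8 m/s and contact force between the fingers and can_b below 0.02 N) or (linear speed of cup_a above 0.8 m/s and contact force between the fingers and cup_a below 0.02 N) or (linear speed of cup_b above 0.8 m/s and contact force between the fingers and cup_b below 0.02 N) or (linear speed of strip above 0.8 m/s and contact force between the fingers and strip below 0.02 N)).
It also fails if it takes over 120 s, if anything falls off the work surface, if the arm or the gripper's body presses on something with over 40 N, if the wrist force passes 120 N, or if a joint passes its speed limit or range.

## Working session

There is one attempt and no reset: what is moved stays moved. The work goes in short steps, Python scripts to look and compute and a tool call to move; the robot and the scene stay as the last step left them, time stands still between calls to the robot, and variables do not carry over. Pictures are saved under pics/ and viewed, at most 14 in all, crops included, and the job is handed in when it is done.

Besides the shell and the picture viewer there is one more tool, called after "Emit:" as name([rows], argument=value, ...), one row to a line, values as JSON. carry_out: Moves the arm, as the interface text tells. Its arguments: {"type":"object","properties":{"plan":{"type":"array","items":{"type":"array","items":{"type":"array","items":{"type":"number"}}}},"squeeze":{"type":"number"}},"required":["plan"]}

```bash
ls; mkdir -p pics; python3 - <<'E'
from station import telemetry, optics
import cv2,numpy as np
o=telemetry.get_obs()
for k in o: print(k,o[k])
for n in("side","top"):
    c=optics.camera(n); cv2.imwrite(f"pics/{n}0.png",c["pixels"][:,:,::-1])
    for k in("intrinsics","dist_coeffs","origin","rotation"): print(np.round(c[k],4).tolist())
E
```

```text
pics
time_s 0.0
qpos [-1.29262114e+00  3.00477733e-01  1.52155443e+00  4.35779646e-05
  1.32066814e+00 -6.66092103e-02]
joint_vel [-0.00067968  0.00020508 -0.0015116  -0.00087392  0.00259553  0.0011396 ]
tau [-2.45291681e-03 -5.31799829e+01 -3.52734232e+01  7.06996978e-02
  2.44003697e-02 -9.76359252e-05]
ee_pos [ 0.18583303 -0.51739653  0.20489396]
eef_rot [-3.14049027e+00 -1.15841106e-04  3.44773520e-01]
force [-0.56763298  0.22571558  0.05459456]
moment [-0.03103971 -0.01573499 -0.01186497]
grip_force 0.0
grip_width 0.09388600468448825
[[389.1842, 0.0, 280.4025], [0.0, 389.1842, 209.6943], [0.0, 0.0, 1.0]]
[-0.0678, 0.0, 0.0, 0.0, 0.0]
[0.309, -0.6816, 0.5859]
[-2.1872, 0.0078, -0.2619]
[[472.3266, 0.0, 281.0717], [0.0, 472.3266, 212.3312], [0.0, 0.0, 1.0]]
[-0.118, 0.0, 0.0, 0.0, 0.0]
[0.2641, -0.0004, 1.2566]
[-2.9407, -0.0044, -1.5146]
```

View pics/top0.png

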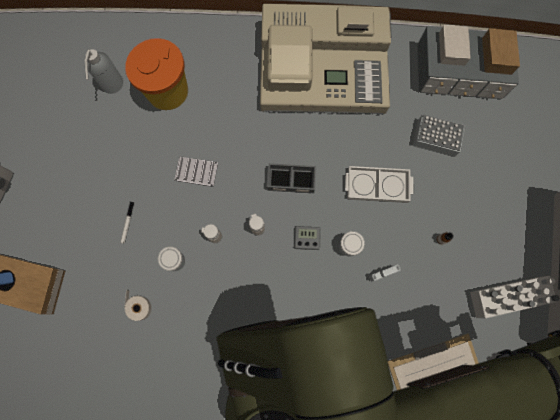

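View pics/side0.png

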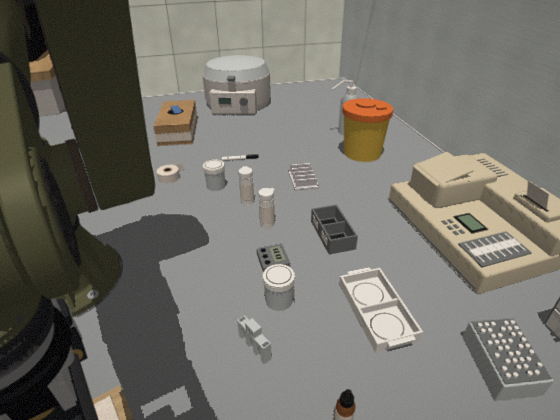

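```bash
cat > h.py <<'E'
from station import telemetry, optics, ctrl
import cv2,numpy as np
from scipy.spatial.transform import Rotation as Ro
def ray(c,uv):
    p=cv2.undistortPoints(np.array(uv,float).reshape(-1,1,2),np.array(c["intrinsics"]),np.array(c["dist_coeffs"]))[:,0]
    return np.c_[p,np.ones(len(p))]@Ro.from_euler('xyz',c["rotation"]).as_matrix().T
def onz(c,uv,z):
    d=ray(c,uv); z=np.broadcast_to(z,len(d)); o=np.array(c["origin"])
    return o+d*((z-o[2])/d[:,2])[:,None]
def proj(c,P):
    R=Ro.from_euler('xyz',c["rotation"]).as_matrix().T
    return cv2.projectPoints(np.array(P,float).reshape(-1,1,3),cv2.Rodrigues(R)[0],-R@np.array(c["origin"]),np.array(c["intrinsics"]),np.array(c["dist_coeffs"]))[0][:,0]
def crop(c,x0,y0,x1,y1,s,name):
    cv2.imwrite(name,cv2.resize(np.ascontiguousarray(c["pixels"][y0:y1,x0:x1,::-1]),None,fx=s,fy=s,interpolation=cv2.INTER_CUBIC))
E
python3 - <<'E'
from h import *
c=optics.camera("top")
crop(c,150,150,420,290,2.96,"pics/tc.png")
n=dict(canA=(210,231,.096),canB=(257,222,.096),cupA=(170,258,.07),cupB=(352,243,.07),strip=(386,271,.06),comb=(197,171,.02),rack=(291,178,.04),tray=(378,184,.02),bottle=(447,237,.08),timer=(308,238,.018))
s=optics.camera("side")
for k,v in n.items():
    P=onz(c,[v[:2]],v[2]); print(k,P.round(3),proj(s,P).round())
E
```

```text
canA [[0.443 0.182 0.096]] [[245. 170.]]
canB [[0.472 0.066 0.096]] [[267. 192.]]
cupA [[0.372 0.282 0.07 ]] [[214. 164.]]
cupB [[ 0.437 -0.176  0.07 ]] [[279. 274.]]
strip [[ 0.371 -0.267  0.06 ]] [[254. 323.]]
comb [[0.618 0.244 0.02 ]] [[302. 174.]]
rack [[ 0.607 -0.013  0.04 ]] [[331. 221.]]
tray [[ 0.61  -0.251  0.02 ]] [[377. 302.]]
bottle [[ 0.464 -0.42   0.08 ]] [[342. 385.]]
timer [[ 0.451 -0.067  0.018]] [[272. 255.]]
```

View pics/tc.png

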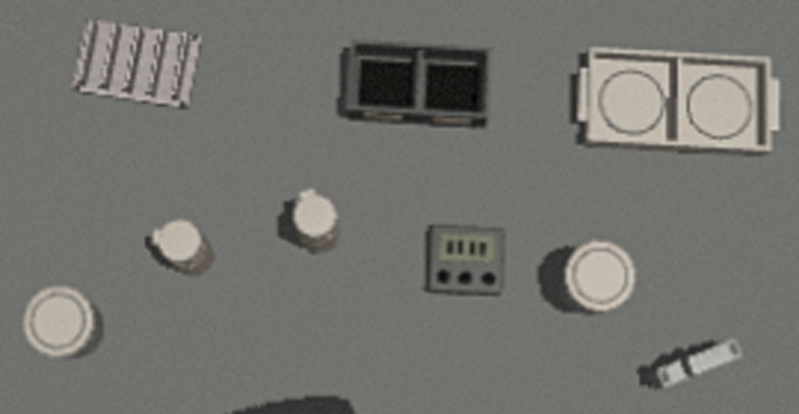

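```bash
cat > fit.py <<'E'
from h import *
from scipy.optimize import minimize
from scipy.ndimage import map_coordinates
def rect(x,y,z,cx=0,cy=0):
    c=np.array([[cx-x,cy-y,z],[cx+x,cy-y,z],[cx+x,cy+y,z],[cx-x,cy+y,z]]); return [(c[i],c[(i+1)%4]) for i in range(4)]
def box(x,y,z0,z1,cy=0): return rect(x,y,z1,0,cy)
M=dict(
 comb=rect(.035,.055,.006)+sum([[(np.array([-.03,y,.028]),np.array([.03,y,.028]))] for y in(-.044,-.022,0,.022,.044)],[]),
 rack=rect(.033,.064,.04)+rect(.029,.029,.04,0,-.031)+rect(.029,.029,.04,0,.031),
 tray=rect(.044,.084,.025)+rect(.04,.039,.025,0,-.041)+rect(.04,.039,.025,0,.041),
 strip=rect(.008,.013,.062)+rect(.008,.0375,.044))
def pts(m,p,n=25):
    t=np.linspace(0,1,n)[:,None]; L=np.vstack([a*(1-t)+b*t for a,b in M[m]])
    c,s=np.cos(p[2]),np.sin(p[2]); return np.c_[p[0]+c*L[:,0]-s*L[:,1],p[1]+s*L[:,0]+c*L[:,1],L[:,2]]
def grad(c,s):
    g=cv2.GaussianBlur(cv2.cvtColor(c["pixels"],cv2.COLOR_RGB2GRAY).astype(np.float32),(0,0),s)
    return np.hypot(cv2.Sobel(g,5,1,0),cv2.Sobel(g,5,0,1))
def fit(m,p,cams):
    p=np.array(p,float)
    for s in(2,1,.7):
        G=[(c,grad(c,s)) for c in cams]
        f=lambda q:-sum(map_coordinates(g,proj(c,pts(m,q))[:,::-1].T,order=1).mean() for c,g in G)
        st=[s*np.array(d) for d in((.003,0,0),(-.0015,.003,0),(-.0015,-.003,0),(0,0,.06))]
        p=min((minimize(f,p+np.array([0,0,dy]),method="Nelder-Mead",options=dict(initial_simplex=p+np.array([0,0,dy])+np.array(st))) for dy in(-.08*s,0,.08*s)),key=lambda r:r.fun).x
    return p
E
python3 - <<'E'
from fit import *
t,s=optics.camera("top"),optics.camera("side")
c=onz(t,[((660+0)/2.96+150,380/2.96+150),(738/2.96+150,345/2.96+150)],.044); d=c[0]-c[1]
g=dict(comb=(.613,.244,-.08),rack=(.607,-.013,0),tray=(.61,-.251,0),strip=(.371,-.267,np.arctan2(-d[0],d[1])))
im=t["pixels"][:,:,::-1].copy(); im2=s["pixels"][:,:,::-1].copy()
S=5;tiles=[]
for k,p in g.items():
    for nm,cams in(("T",[t]),("TS",[t,s])):
        q=fit(k,p,cams); print(k,nm,q.round(4))
    for c in(t,s):
        x,y=proj(c,[[q[0],q[1],.02]])[0].astype(int)-(37,30)
        I=cv2.resize(np.ascontiguousarray(c["pixels"][y:y+60,x:x+75,::-1]),None,fx=S/2*1.07*1,fy=S/2*1.07)
        f=S/2*1.07
        for a in (proj(c,pts(k,q,30))-(x,y)+.5)*f: cv2.circle(I,tuple(int(v) for v in a),0,(0,0,255),-1)
        tiles.append(I)
for i in tiles: print(i.shape,end=' ')
cv2.imwrite("pics/fit.png",np.vstack([np.hstack(tiles[:4]),np.hstack(tiles[4:])]))
b=lambda c,x0,y0,r,th:None
from scipy.ndimage import label
G=cv2.cvtColor(t["pixels"],cv2.COLOR_RGB2GRAY)
for k,(u,v),z,r in(("canA",(210,231),.096,.018),("canB",(257,222),.096,.018),("cupA",(170,258),.07,.03),("cupB",(352,243),.07,.03)):
    # circle fit by edge gradient
    a=np.linspace(0,2*np.pi,60); g1=grad(t,1); 
    f=lambda p:-map_coordinates(g1,proj(t,np.c_[p[0]+r*np.cos(a),p[1]+r*np.sin(a),a*0+z])[:,::-1].T,order=1).mean()
    p0=onz(t,[(u,v)],z)[0,:2]; p=minimize(f,p0,method="Nelder-Mead",options=dict(initial_simplex=p0+np.array([[.004,0],[-.003,.004],[-.003,-.004]]))).x
    print(k,p0.round(3),p.round(4))
E
```

```text
comb T [ 0.621   0.2431 -0.0978]
comb TS [ 0.6208  0.2434 -0.0963]
rack T [ 0.6134 -0.0102 -0.0032]
rack TS [ 0.6125 -0.0115  0.002 ]
tray T [ 6.063e-01 -2.428e-01 -5.000e-04]
tray TS [ 6.062e-01 -2.519e-01  2.000e-04]
strip T [ 0.3698 -0.2705  0.4035]
strip TS [ 0.3687 -0.2708  0.3701]
(161, 201, 3) (161, 201, 3) (161, 201, 3) (161, 201, 3) (161, 201, 3) (161, 201, 3) (161, 201, 3) (161, 201, 3) canA [0.443 0.182] [0.4433 0.1824]
canB [0.472 0.066] [0.4721 0.0694]
cupA [0.372 0.282] [0.3715 0.2837]
cupB [ 0.437 -0.176] [ 0.4378 -0.1773]
```

View pics/fit.png

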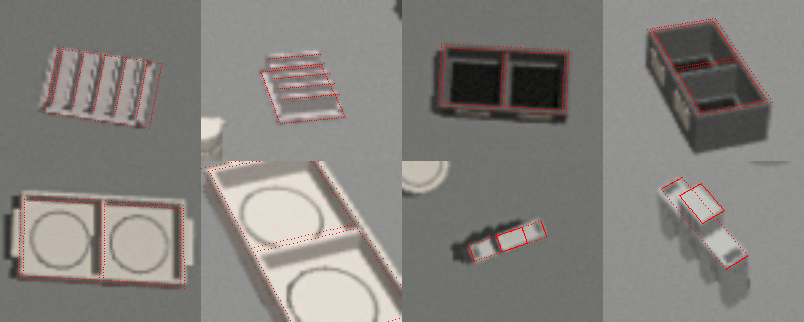

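```bash
python3 - <<'E'
from fit import *
t,s=optics.camera("top"),optics.camera("side")
T=[]
for c in(t,s):
    for ov in(0,1):
        q=(.6208,.2434,-.0963)
        x,y=proj(c,[[q[0],q[1],.01]])[0].astype(int)-(25,20); f=7.5
        I=cv2.resize(np.ascontiguousarray(c["pixels"][y:y+40,x:x+52,::-1]),None,fx=f,fy=f,interpolation=cv2.INTER_CUBIC)
        if ov:
            for a in (proj(c,pts("comb",q,40))-(x,y)+.5)*f: cv2.circle(I,tuple(int(v) for v in a),0,(0,0,255),-1)
        T.append(I)
    print(x,y)
cv2.imwrite("pics/comb.png",np.vstack([np.hstack(T[:2]),np.hstack(T[2:])]))
E
```

```text
172 151
278 157
```

View pics/comb.png

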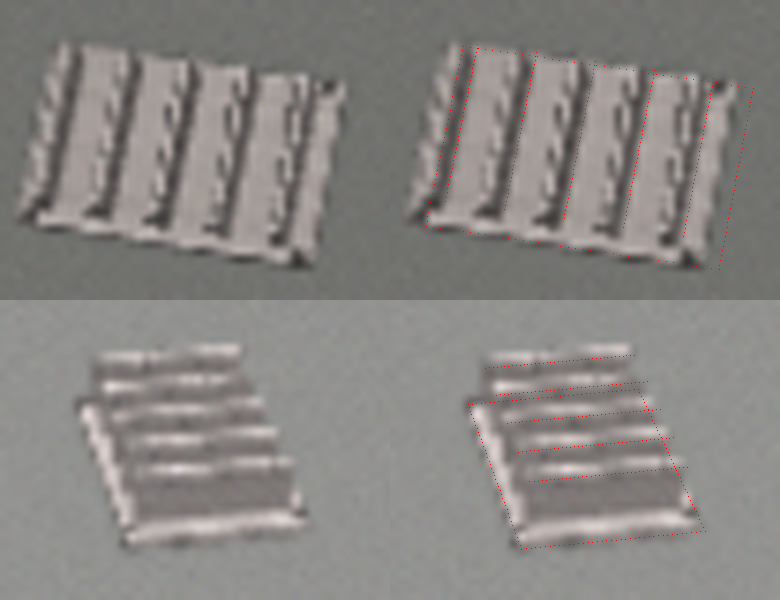

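```bash
python3 - <<'E'
from fit import *
t,s=optics.camera("top"),optics.camera("side")
e=np.array([-np.sin(-.0963),np.cos(-.0963)])
def Y(c,L,o,z):
    P=onz(c,(np.array(L)+0.)/7.5-.5+o,z); return (P[:,:2]-[.6208,.2434])@np.array([[e[1],e[0]],[-e[0],e[1]]])*1000
print("side fins",Y(s,[(168,468),(292,460),(140,440),(275,431),(115,413),(262,402),(105,386),(225,376),(100,357),(240,349)],(278,157),.028).round(1))
print("side base corners",Y(s,[(125,535),(308,518),(80,402)],(278,157),.006).round(1))
print("top base right",Y(t,[(345,85),(315,265)],(172,151),.006).round(1))
print("top left fin",Y(t,[(65,45),(25,215)],(172,151),.028).round(1))
for z in(.243,.247,.250,.253):
    for nm,cc in(("T",[t]),("S",[s]),("TS",[t,s])):
        f=lambda q:-sum(map_coordinates(grad(c,.8),proj(c,pts("comb",q))[:,::-1].T,order=1).mean() for c in cc)
        p=np.array([.617,z,-.09]);r=minimize(f,p,method="Nelder-Mead",options=dict(initial_simplex=p+np.array([[.002,0,0],[-.001,.002,0],[-.001,-.002,0],[0,0,.04]])))
        print(z,nm,r.x.round(4),round(r.fun,1))
E
```

```text
side fins [[ -56.1 -219.1]
 [ -16.1 -221.9]
 [ -61.9 -202.6]
 [ -17.7 -205.5]
 [ -67.  -186.4]
 [ -18.1 -188.8]
 [ -67.4 -170.7]
 [ -26.8 -172. ]
 [ -65.8 -153.7]
 [ -18.3 -157.3]]
side base corners [[ -70.7 -223.2]
 [ -10.4 -224.9]
 [ -71.5 -147.8]]
top base right [[ 35.2 -48. ]
 [-34.  -49.6]]
top left fin [[ 28.5  52.3]
 [-36.8  54. ]]
0.243 T [ 0.6209  0.243  -0.0999] -123.9
0.243 S [ 0.6195  0.2454 -0.118 ] -84.1
0.243 TS [ 0.6203  0.2434 -0.0984] -202.5
0.247 T [ 0.6209  0.243  -0.0999] -123.9
0.247 S [ 0.6195  0.2454 -0.12  ] -84.1
0.247 TS [ 0.6203  0.2434 -0.0984] -202.5
0.25 T [ 0.6219  0.2503 -0.1015] -112.7
0.25 S [ 0.6195  0.2454 -0.118 ] -84.1
0.25 TS [ 0.6211  0.2502 -0.1047] -178.8
0.253 T [ 0.6219  0.2503 -0.1015] -112.7
0.253 S [ 0.6211  0.2561 -0.1076] -74.7
0.253 TS [ 0.6211  0.2502 -0.1047] -178.8
```

```bash
python3 - <<'E'
from fit import *
s=optics.camera("side")
e=np.array([-np.sin(-.0963),np.cos(-.0963)])
def Y(c,L,o,z):
    P=onz(c,(np.array(L)-(0,300))/7.5-.5+o,z); return (P[:,:2]-[.6208,.2434])@np.array([[e[1],e[0]],[-e[0],e[1]]])*1000
print("side fins",Y(s,[(168,468),(292,460),(140,440),(275,431),(115,413),(262,402),(105,386),(225,376),(100,357),(240,349)],(278,157),.028).round(1).tolist())
print("side base corners",Y(s,[(125,535),(308,518),(80,402)],(278,157),.006).round(1))
E
```

```text
side fins [[-17.8, -36.1], [29.1, -38.5], [-23.9, -14.0], [27.9, -16.4], [-29.3, 7.8], [28.2, 6.2], [-29.1, 29.3], [18.7, 28.8], [-26.7, 52.7], [29.4, 49.3]]
side base corners [[-35.5 -44.9]
 [ 34.6 -45.2]
 [-33.9  56.8]]
```

Emit:
carry_out([
  [[0,0,0,0,0,-0.123,94],[0,0,0,0,0,-0.123,94],[0,0,0,0,0,-0.123,94],[0,0,0,0,0,-0.123,94],[0,0,0,0,0,-0.123,94],[0,0,0,0,0,-0.123,94],[0,0,0,0,0,-0.123,94],[0,0,0,0,0,-0.123,94],[0,0,0,0,0,-0.123,94],[0,0,0,0,0,-0.123,94],[0,0,0,0,0,-0.123,94],[0,0,0,0,0,-0.123,94],[0,0,0,0,0,-0.12,94],[0,0,0,0,0,0,94]],
], squeeze=15)

```text
time_s: 1.72
ee_pos: [0.1859, -0.5176, 0.2055]
eef_rot: [-3.142, 0.0, 1.947]
force: [-0.2, 0.1, 0.2]
grip_width: 0.0939
grip_force: 0.0
```

Emit:
carry_out([
  [[16.4,26,0,0,0,0,94],[16.4,26,0,0,0,0,94],[16.4,26,0,0,0,0,94],[16.4,26,0,0,0,0,94],[16.4,26,0,0,0,0,94],[16.4,26,0,0,0,0,94],[16.4,26,0,0,0,0,94],[16.4,26,0,0,0,0,94],[16.4,26,0,0,0,0,94],[16.4,26,0,0,0,0,94],[0,0,20,0,0,0,50],[0,0,20,0,0,0,50],[0,0,20,0,0,0,50],[0,0,20,0,0,0,50],[0,0,0,0,0,0,50]],
])

```text
time_s: 2.97
ee_pos: [0.3678, -0.2696, 0.1224]
eef_rot: [-3.139, -0.004, 1.937]
force: [-1.5, 0.6, -0.6]
grip_width: 0.0641
grip_force: 0.0
```

Emit:
carry_out([
  [[-1.4,0.4,20,0,0,0,50],[0,0,20,0,0,0,50],[0,0,20,0,0,0,50],[0,0,15,0,0,0,50],[0,0,10,0,0,0,50],[0,0,3,0,0,0,50],[0,0,0,0,0,0,50],[0,0,0,0,0,0,30],[0,0,0,0,0,0,20],[0,0,0,0,0,0,10],[0,0,0,0,0,0,10],[0,0,0,0,0,0,10],[0,0,0,0,0,0,10],[0,0,0,0,0,0,10]],
])

```text
time_s: 4.13
ee_pos: [0.37, -0.272, 0.0377]
eef_rot: [3.141, 0.0, 1.941]
force: [-1.1, 0.5, 3.2]
grip_width: 0.016
grip_force: 15.0
```

Emit:
carry_out([
  [[0,0,-15,0,0,0,10],[0,0,-35,0,0,0,10],[0,0,-35,0,0,0,10],[0,0,-35,0,0,0,10],[0,0,0,0,0,0.119,10],[0,0,0,0,0,0.119,10],[0,0,0,0,0,0.119,10],[0,0,0,0,0,0.118,10],[0,0,0,0,0,0,10]],
])

```text
time_s: 4.88
ee_pos: [0.3698, -0.2718, 0.1574]
eef_rot: [-3.141, -0.0, 1.46]
force: [-0.2, -0.4, -0.9]
grip_width: 0.0159
grip_force: 15.0
```

Emit:
carry_out([
  [[18,6.5,0,0,0,0,10],[32,11.5,0,0,0,0,10],[32,11.5,0,0,0,0,10],[32,11.5,0,0,0,0,10],[32,11.5,0,0,0,0,10],[32,11.5,0,0,0,0,10],[32,11.5,0,0,0,0,10],[32,11.5,0,0,0,0,10],[32,11.5,0,0,0,0,10],[32,11.5,0,0,0,0,10],[32,11.5,0,0,0,0,10],[32,11.5,0,0,0,0,10],[32,11.5,0,0,0,0,10],[32,11.5,0,0,0,0,10],[32,11.5,0,0,0,0,10],[32,11.5,0,0,0,0,10],[32,11.5,0,0,0,0,10],[15.6,5,0,0,0,0,10],[0,0,0,0,0,0,10],[0,0,0,0,0,0,10]],
])

```text
time_s: 6.55
ee_pos: [0.6212, 0.2507, 0.1565]
eef_rot: [-3.14, 0.001, 1.47]
force: [-0.6, -0.7, -1.1]
grip_width: 0.0158
grip_force: 15.0
```

Emit:
carry_out([
  [[0,0,15,0,0,0,10],[0,0,25,0,0,0,10],[0,0,20,0,0,0,10],[0,0,15,0,0,0,10],[0,0,0,0,0,0,10],[0,0,0,0,0,0,10]],
])

```text
time_s: 7.05
ee_pos: [0.6212, 0.2492, 0.0825]
eef_rot: [-3.141, 0.0, 1.466]
force: [0.2, -0.7, -0.8]
grip_width: 0.0158
grip_force: 15.0
```

```bash
python3 - <<'E'
from fit import *
s=optics.camera("side"); o=telemetry.get_obs(); print(o["ee_pos"],o["eef_rot"])
x,y,f=265,125,8
I=cv2.resize(np.ascontiguousarray(s["pixels"][y:y+75,x:x+95,::-1]),None,fx=f,fy=f,interpolation=cv2.INTER_CUBIC)
# predicted cuvette bottoms (centred grasp) and fin tops
p=o["ee_pos"];zb=p[2]-.0377; d=np.array([.1046,.9945])
for v in(-.0375,-.0155,.0065,.0285,-.0285,-.0065,.0155,.0375):
    a=(proj(s,[[p[0]+v*d[0]-.0*d[1],p[1]+v*d[1],zb]])[0]-(x,y)+.5)*f; cv2.circle(I,tuple(a.astype(int)),2,(0,0,255),-1)
for a in (proj(s,pts("comb",(.6213,.2502,-.1047),40))-(x,y)+.5)*f: cv2.circle(I,tuple(a.astype(int)),0,(0,255,0),-1)
cv2.imwrite("pics/pre.png",I)
E
```

```text
[0.62181634 0.2496341  0.08364468] [ 3.14065704e+00 -3.85546937e-04  1.46612948e+00]
```

View pics/pre.png

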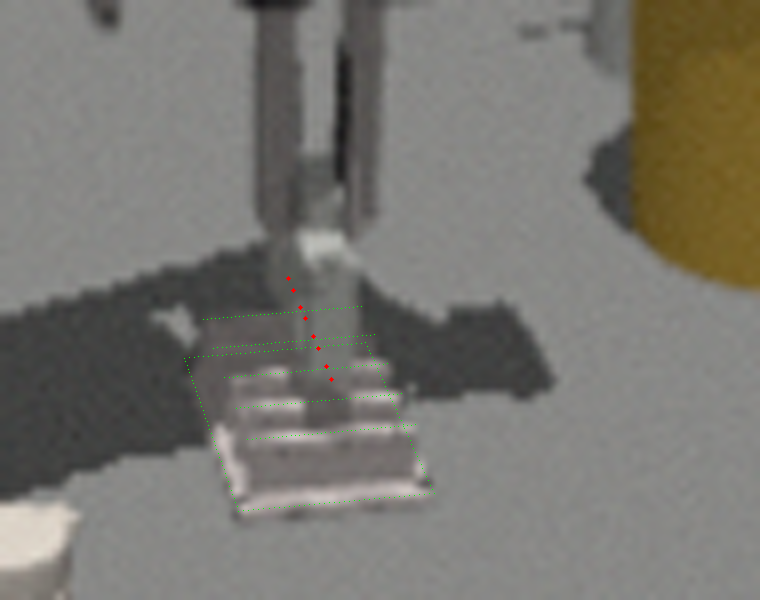

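Emit:
carry_out([
  [[-0.8,0,8,0,0,0,10],[0,0,8,0,0,0,10],[0,0,7,0,0,0,10],[0,0,6,0,0,0,10],[0,0,5,0,0,0,10],[0,0,3,0,0,0,10],[0,0,0,0,0,0,10]],
])

```text
time_s: 7.68
ee_pos: [0.6211, 0.2494, 0.0446]
eef_rot: [-3.141, 0.0, 1.466]
force: [-0.1, -1.1, -0.0]
grip_width: 0.0157
grip_force: 15.0
```

Emit:
carry_out([
  [[0,0,1.2,0,0,0,10],[0,0,0,0,0,0,10],[0,0,0,0,0,0,18],[0,0,0,0,0,0,24],[0,0,0,0,0,0,34],[0,0,0,0,0,0,40],[0,0,0,0,0,0,40],[0,0,-10,0,0,0,40],[0,0,-30,0,0,0,60],[0,0,-35,0,0,0,80],[0,0,-35,0,0,0,94],[0,0,0,0,0,0,94]],
])

```text
time_s: 8.68
ee_pos: [0.6238, 0.2503, 0.1632]
eef_rot: [3.131, -0.005, 1.466]
force: [0.5, -0.5, 0.9]
grip_width: 0.0634
grip_force: 0.0
```

Emit:
carry_out([
  [[0,0,0,0,0,-0.105,94],[4.2,-31.2,0,0,0,0,94],[4.2,-31.2,0,0,0,0,94],[4.2,-31.2,0,0,0,0,94],[4.2,-31.2,0,0,0,0,94],[4.2,-31.2,0,0,0,0,94],[4.2,-31.2,0,0,0,0,94],[4.2,-31.2,0,0,0,0,94],[4.2,-31.2,0,0,0,0,94],[0,0,25,0,0,0,94],[0,0,25,0,0,0,94],[0,0,20,0,0,0,94],[0,0,10,0,0,0,94],[0,0,0,0,0,0,94],[0,0,0,0,0,0,94]],
])

```text
time_s: 9.93
ee_pos: [0.3721, 0.2832, 0.075]
eef_rot: [3.141, -0.0, 1.571]
force: [-0.3, -0.6, 1.7]
grip_width: 0.0937
grip_force: 0.0
```

```bash
python3 - <<'E'
from fit import *
s=optics.camera("side"); crop(s,150,120,350,270,4,"pics/s2.png"); print(telemetry.get_obs()["ee_pos"])
q=fit("strip",(.621,.250,-.105),[s]); print(q)
E
```

```text
[0.37240045 0.28338091 0.07539334]
[ 0.60961192  0.24477321 -0.32113028]
```

View pics/s2.png

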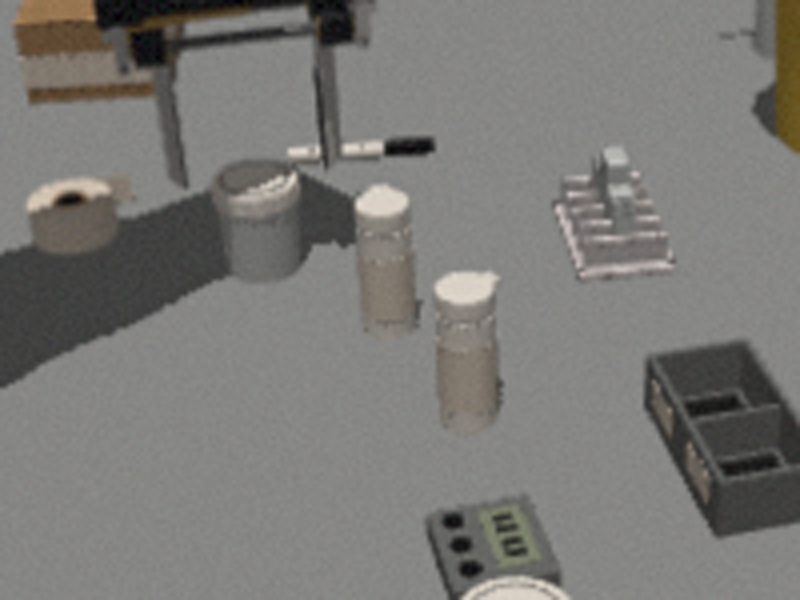

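Emit:
carry_out([
  [[0,0,15,0,0,0,94],[0,0,12,0,0,0,94],[0,0,6,0,0,0,94],[0,0,0,0,0,0,80],[0,0,0,0,0,0,70],[0,0,0,0,0,0,60],[0,0,0,0,0,0,50],[0,0,0,0,0,0,50],[0,0,0,0,0,0,50],[0,0,0,0,0,0,50],[0,0,0,0,0,0,50]],
], squeeze=20)

```text
time_s: 10.9
ee_pos: [0.372, 0.2832, 0.0416]
eef_rot: [3.141, -0.0, 1.571]
force: [-1.0, 0.1, 6.0]
grip_width: 0.0597
grip_force: 20.0
```

Emit:
carry_out([
  [[0,0,-20,0,0,0,50],[0,0,-35,0,0,0,50],[0,0,-35,0,0,0,50],[0,0,-30,0,0,0,50],[0,0,-10,0,0,0,50]],
])

```text
time_s: 11.32
ee_pos: [0.3729, 0.2838, 0.1754]
eef_rot: [3.137, -0.003, 1.571]
force: [0.8, 0.1, -0.9]
grip_width: 0.0596
grip_force: 20.0
```

Emit:
carry_out([
  [[-15,7,0,0,0,0,50],[-30,14.2,0,0,0,0,50],[-30,14.2,0,0,0,0,50],[-30,14.2,0,0,0,0,50],[-30,14.2,0,0,0,0,50],[-30,14.2,0,0,0,0,50],[-30,14.2,0,0,0,0,50],[-30,14.2,0,0,0,0,50],[-30,14.2,0,0,0,0,50],[-30,14.2,0,0,0,0,50],[-30,14.2,0,0,0,0,50],[-30,14.2,0,0,0,0,50],[-30,14.2,0,0,0,0,50],[-30,14.2,0,0,0,0,50],[-30,14.2,0,0,0,0,50],[-30,14.2,0,0,0,0,50],[-28,14.2,0,0,0,0,50],[0,0,20,0,0,0,50],[0,0,25,0,0,0,50],[0,0,0,0,0,0,50]],
])

```text
time_s: 12.98
ee_pos: [0.6037, -0.2095, 0.1199]
eef_rot: [-3.133, -0.003, 1.57]
force: [-0.0, -0.2, -2.7]
grip_width: 0.0597
grip_force: 20.0
```

Emit:
carry_out([
  [[0,0,20,0,0,0,50],[0,0,25,0,0,0,50],[0,0,20,0,0,0,50],[0,0,10,0,0,0,50],[0,0,4,0,0,0,50],[0,0,0,0,0,0,50],[0,0,0,0,0,0,50]],
])

```text
time_s: 13.57
ee_pos: [0.6066, -0.2101, 0.0486]
eef_rot: [3.14, 0.001, 1.571]
force: [0.4, 0.1, -0.5]
grip_width: 0.0592
grip_force: 20.0
```

Position (0.6066, −0.210) matches the bay centre (0.606, −0.211). Lower the last 3 mm, release, and rise.

Emit:
carry_out([
  [[0,0,2,0,0,0,50],[0,0,1,0,0,0,50],[0,0,0,0,0,0,50],[0,0,0,0,0,0,62],[0,0,0,0,0,0,66],[0,0,0,0,0,0,80],[0,0,0,0,0,0,90],[0,0,0,0,0,0,90],[0,0,0,0,0,0,90],[0,0,-10,0,0,0,90],[0,0,-30,0,0,0,94],[0,0,-30,0,0,0,94],[0,0,-20,0,0,0,94],[0,0,0,0,0,0,94],[0,0,0,0,0,0,94]],
])

```text
time_s: 14.82
ee_pos: [0.6064, -0.2101, 0.1358]
eef_rot: [3.139, 0.001, 1.571]
force: [-1.0, 0.5, 0.5]
grip_width: 0.0937
grip_force: 0.0
```

Emit:
carry_out([
  [[5.5,-28.1,0,0,0,0,94],[5.5,-28.1,0,0,0,0,94],[5.5,-28.1,0,0,0,0,94],[5.5,-28.1,0,0,0,0,94],[5.5,-28.1,0,0,0,0,94],[5.5,-28.1,0,0,0,0,94],[0,0,0,0,0,0,94],[0,0,20,0,0,0,94],[0,0,20,0,0,0,94],[0,0,10,0,0,0,94],[0,0,0,0,0,0,94],[0,0,0,0,0,0,94]],
])

```text
time_s: 15.82
ee_pos: [0.4373, -0.1769, 0.084]
eef_rot: [-3.14, -0.001, 1.571]
force: [-0.0, 0.1, 0.3]
grip_width: 0.0941
grip_force: 0.0
```

Emit:
carry_out([
  [[0,0,20,0,0,0,94],[0,0,15,0,0,0,94],[0,0,9,0,0,0,94],[0,0,0,0,0,0,94],[0,0,0,0,0,0,80],[0,0,0,0,0,0,70],[0,0,0,0,0,0,60],[0,0,0,0,0,0,50],[0,0,0,0,0,0,50],[0,0,0,0,0,0,50],[0,0,0,0,0,0,50],[0,0,0,0,0,0,50]],
])

```text
time_s: 16.82
ee_pos: [0.4375, -0.177, 0.0406]
eef_rot: [3.141, 0.0, 1.571]
force: [-2.5, 0.3, 5.6]
grip_width: 0.0595
grip_force: 20.0
```

Emit:
carry_out([
  [[0,0,-20,0,0,0,50],[0,0,-30,0,0,0,50],[0,0,-35,0,0,0,50],[0,0,-25,0,0,0,50],[-16.6,24.1,0,0,0,0,50],[-16.6,24.1,0,0,0,0,50],[-16.6,24.1,0,0,0,0,50],[-16.6,24.1,0,0,0,0,50],[-16.6,24.1,0,0,0,0,50],[-16.6,24.1,0,0,0,0,50],[-16.4,24.1,0,0,0,0,50],[0,0,0,0,0,0,50],[0,0,20,0,0,0,50],[0,0,20,0,0,0,50],[0,0,20,0,0,0,50],[0,0,0,0,0,0,50]],
])

```text
time_s: 18.15
ee_pos: [0.6041, -0.2918, 0.0855]
eef_rot: [-3.135, -0.003, 1.571]
force: [-0.7, 0.1, -1.5]
grip_width: 0.0595
grip_force: 20.0
```

Emit:
carry_out([
  [[0,0,18,0,0,0,50],[0,0,14,0,0,0,50],[0,0,8,0,0,0,50],[0,0,3,0,0,0,50],[0,0,0,0,0,0,50],[0,0,0,0,0,0,50]],
])

```text
time_s: 18.65
ee_pos: [0.6063, -0.2931, 0.0479]
eef_rot: [3.141, 0.0, 1.571]
force: [-0.2, -0.6, -0.4]
grip_width: 0.0595
grip_force: 20.0
```

Emit:
carry_out([
  [[0,0,2,0,0,0,50],[0,0,1.2,0,0,0,50],[0,0,0,0,0,0,50],[0,0,0,0,0,0,62],[0,0,0,0,0,0,66],[0,0,0,0,0,0,80],[0,0,0,0,0,0,90],[0,0,0,0,0,0,90],[0,0,0,0,0,0,90],[0,0,-10,0,0,0,90],[0,0,-30,0,0,0,94],[0,0,-35,0,0,0,94],[0,0,-35,0,0,0,94],[0,0,-25,0,0,0,94],[0,0,0,0,0,0,94],[0,0,0,0,0,0,94]],
])

```text
time_s: 19.98
ee_pos: [0.6065, -0.2932, 0.1811]
eef_rot: [3.139, 0.002, 1.571]
force: [-0.3, 0.3, -0.9]
grip_width: 0.0938
grip_force: 0.0
```

Emit:
carry_out([
  [[15,-5.6,0,0,0,0,94],[30.1,-11.2,0,0,0,0,94],[30.1,-11.2,0,0,0,0,94],[30.1,-11.2,0,0,0,0,94],[30.1,-11.2,0,0,0,0,94],[30.1,-11.2,0,0,0,0,94],[30.1,-11.2,0,0,0,0,94],[30.1,-11.2,0,0,0,0,94],[30.1,-11.2,0,0,0,0,94],[30.1,-11.2,0,0,0,0,94],[30.1,-11.2,0,0,0,0,94],[30.1,-11.2,0,0,0,0,94],[15,-5.6,0,0,0,0,94],[0,0,20,0,0,0,94],[0,0,30,0,0,0,94],[0,0,20,0,0,0,94],[0,0,0,0,0,0,94],[0,0,0,0,0,0,94]],
])

```text
time_s: 21.48
ee_pos: [0.471, 0.0681, 0.1083]
eef_rot: [-3.139, 0.0, 1.571]
force: [-0.1, -0.3, 1.2]
grip_width: 0.0945
grip_force: 0.0
```

Emit:
carry_out([
  [[0,0,25,0,0,0,94],[0,0,25,0,0,0,94],[0,0,13,0,0,0,94],[0,0,0,0,0,0,80],[0,0,0,0,0,0,65],[0,0,0,0,0,0,50],[0,0,0,0,0,0,40],[0,0,0,0,0,0,30],[0,0,0,0,0,0,30],[0,0,0,0,0,0,30],[0,0,0,0,0,0,30],[0,0,0,0,0,0,30]],
], squeeze=15)

```text
time_s: 22.48
ee_pos: [0.4717, 0.0682, 0.0461]
eef_rot: [3.142, 0.0, 1.571]
force: [0.1, -0.1, -0.1]
grip_width: 0.0374
grip_force: 0.2
```

Emit:
carry_out([
  [[0,0,0,0,0,0,30],[0,0,0,0,0,0,30],[0,0,0,0,0,0,30],[0,0,0,0,0,0,30],[0,0,-10,0,0,0,30],[0,0,-25,0,0,0,30],[0,0,-25,0,0,0,30],[0,0,-15,0,0,0,30],[-18.4,23.5,0,0,0,0,30],[-18.4,23.5,0,0,0,0,30],[-18.4,23.5,0,0,0,0,30],[-18.4,23.5,0,0,0,0,30],[-18.4,23.5,0,0,0,0,30],[-18.6,23.5,0,0,0,0,30],[0,0,0,0,0,0,30],[0,0,0,0,0,0,30]],
])

```text
time_s: 23.82
ee_pos: [0.6129, -0.0432, 0.1209]
eef_rot: [-3.141, -0.0, 1.57]
force: [-1.1, -0.0, -0.8]
grip_width: 0.0358
grip_force: 15.0
```

```bash
python3 - <<'E'
from fit import *
o=telemetry.get_obs(); print(o["ee_pos"],o["grip_width"],o["grip_force"])
s=optics.camera("side"); crop(s,230,120,430,270,3.5,"pics/s3.png")
E
```

```text
[ 0.61289257 -0.04318525  0.12088919] 0.03577787569259353 14.999923557043076
```

View pics/s3.png

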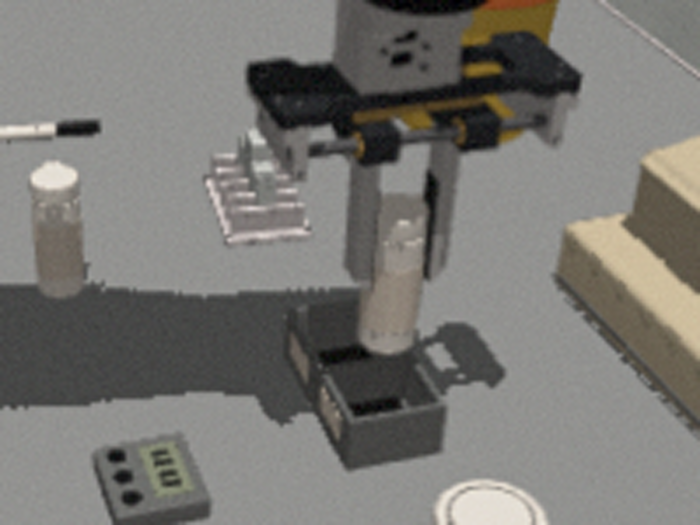

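```bash
python3 - <<'E'
from fit import *
s=optics.camera("side"); p=[.6129,-.0432]
for z0 in(.0748,.12,.17):print(z0,((proj(s,[[*p,z0]])[0]-(230,120))*3.5).round())
crop(s,320,160,370,230,8,"pics/s4.png")
E
```

```text
0.0748 [385. 336.]
0.12 [391. 277.]
0.17 [398. 207.]
```

View pics/s4.png

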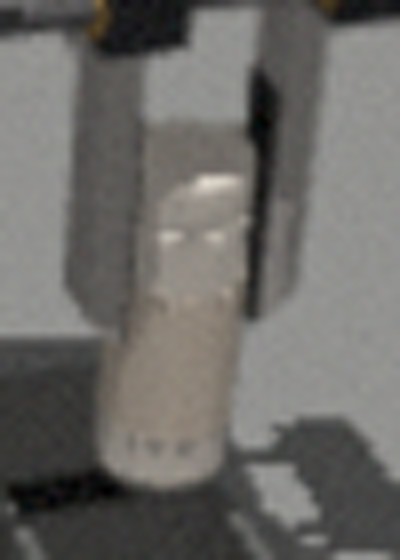

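Emit:
carry_out([
  [[0,0,15,0,0,0,30],[0,0,20,0,0,0,30],[0,0,17,0,0,0,30],[0,0,10,0,0,0,30],[0,0,5,0,0,0,30],[0,0,0,0,0,0,30],[0,0,0,0,0,0,30],[0,0,2,0,0,0,30],[0,0,1.5,0,0,0,30],[0,0,0,0,0,0,30]],
])

```text
time_s: 24.75
ee_pos: [0.6128, -0.0425, 0.0508]
eef_rot: [3.141, 0.0, 1.571]
force: [0.4, 1.0, -0.4]
grip_width: 0.0359
grip_force: 15.0
```

Emit:
carry_out([
  [[0,0,0.8,0,0,0,30],[0,0,0,0,0,0,38],[0,0,0,0,0,0,42],[0,0,0,0,0,0,55],[0,0,0,0,0,0,70],[0,0,0,0,0,0,80],[0,0,0,0,0,0,80],[0,0,-10,0,0,0,80],[0,0,-25,0,0,0,90],[0,0,-35,0,0,0,94],[0,0,-35,0,0,0,94],[0,0,0,0,0,0,94]],
])

```text
time_s: 25.75
ee_pos: [0.6152, -0.0427, 0.1629]
eef_rot: [3.131, 0.001, 1.571]
force: [0.5, 0.6, 0.9]
grip_width: 0.0935
grip_force: 0.0
```

Emit:
carry_out([
  [[14,-10.5,0,0,0,0,94],[28,-21,0,0,0,0,94],[28,-21,0,0,0,0,94],[28,-21,0,0,0,0,94],[28,-21,0,0,0,0,94],[28,-21,0,0,0,0,94],[28,-21,0,0,0,0,94],[28,-21,0,0,0,0,94],[15,-12,0,0,0,0,94],[0,0,0,0,0,0,94],[0,0,25,0,0,0,94],[0,0,20,0,0,0,94],[0,0,0,0,0,0,94],[0,0,0,0,0,0,94]],
])

```text
time_s: 26.92
ee_pos: [0.4433, 0.1822, 0.11]
eef_rot: [-3.141, 0.0, 1.57]
force: [0.4, -0.5, -0.1]
grip_width: 0.094
grip_force: 0.0
```

Emit:
carry_out([
  [[0,0,25,0,0,0,94],[0,0,25,0,0,0,94],[0,0,14,0,0,0,94],[0,0,0,0,0,0,80],[0,0,0,0,0,0,65],[0,0,0,0,0,0,50],[0,0,0,0,0,0,40],[0,0,0,0,0,0,30],[0,0,0,0,0,0,30],[0,0,0,0,0,0,30],[0,0,0,0,0,0,30],[0,0,0,0,0,0,30],[0,0,0,0,0,0,30],[0,0,0,0,0,0,30],[0,0,0,0,0,0,30]],
])

```text
time_s: 28.17
ee_pos: [0.4432, 0.1826, 0.0458]
eef_rot: [-3.142, 0.0, 1.571]
force: [-1.0, -0.1, 1.5]
grip_width: 0.0353
grip_force: 15.0
```

Emit:
carry_out([
  [[0,0,-10,0,0,0,30],[0,0,-25,0,0,0,30],[0,0,-25,0,0,0,30],[0,0,-15,0,0,0,30],[-20.3,21.2,0,0,0,0,30],[-20.3,21.2,0,0,0,0,30],[-20.3,21.2,0,0,0,0,30],[-20.3,21.2,0,0,0,0,30],[-20.3,21.2,0,0,0,0,30],[-20.3,21.2,0,0,0,0,30],[-20.3,21.2,0,0,0,0,30],[-20.3,21.2,0,0,0,0,30],[0,0,0,0,0,0,30],[0,0,0,0,0,0,30]],
])

```text
time_s: 29.33
ee_pos: [0.6131, 0.0192, 0.1208]
eef_rot: [-3.141, -0.0, 1.569]
force: [0.1, -0.2, -0.8]
grip_width: 0.036
grip_force: 15.0
```

Emit:
carry_out([
  [[0,0,15,0,0,0,30],[0,0,20,0,0,0,30],[0,0,17,0,0,0,30],[0,0,10,0,0,0,30],[0,0,5,0,0,0,30],[0,0,0,0,0,0,30],[0,0,0,0,0,0,30],[0,0,2,0,0,0,30],[0,0,1.5,0,0,0,30],[0,0,0,0,0,0,30]],
])

```text
time_s: 30.17
ee_pos: [0.6129, 0.0202, 0.0505]
eef_rot: [3.141, 0.0, 1.571]
force: [0.5, -0.1, -1.1]
grip_width: 0.0358
grip_force: 15.0
```

Emit:
carry_out([
  [[0,0,0.6,0,0,0,30],[0,0,0,0,0,0,38],[0,0,0,0,0,0,42],[0,0,0,0,0,0,55],[0,0,0,0,0,0,70],[0,0,0,0,0,0,80],[0,0,0,0,0,0,80],[0,0,-10,0,0,0,80],[0,0,-25,0,0,0,90],[0,0,-35,0,0,0,94],[0,0,-35,0,0,0,94],[0,0,-30,0,0,0,94],[10,-30,0,0,0,0,94],[10,-30,0,0,0,0,94],[10,-30,0,0,0,0,94],[10,-30,0,0,0,0,94],[10,-30,0,0,0,0,94],[10,-30,0,0,0,0,94],[0,0,0,0,0,0,94],[0,0,0,0,0,0,94]],
])

```text
time_s: 31.83
ee_pos: [0.4324, 0.0805, 0.1859]
eef_rot: [3.14, -0.0, 1.572]
force: [0.7, -0.2, 0.6]
grip_width: 0.0936
grip_force: 0.0
```

```bash
python3 - <<'E'
from fit import *
s=optics.camera("side"); crop(s,220,110,480,390-85,3,"pics/s5.png")
t=optics.camera("top"); crop(t,150,140,430,260,2.8,"pics/t5.png")
E
```

```text
(no output)
```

View pics/s5.png

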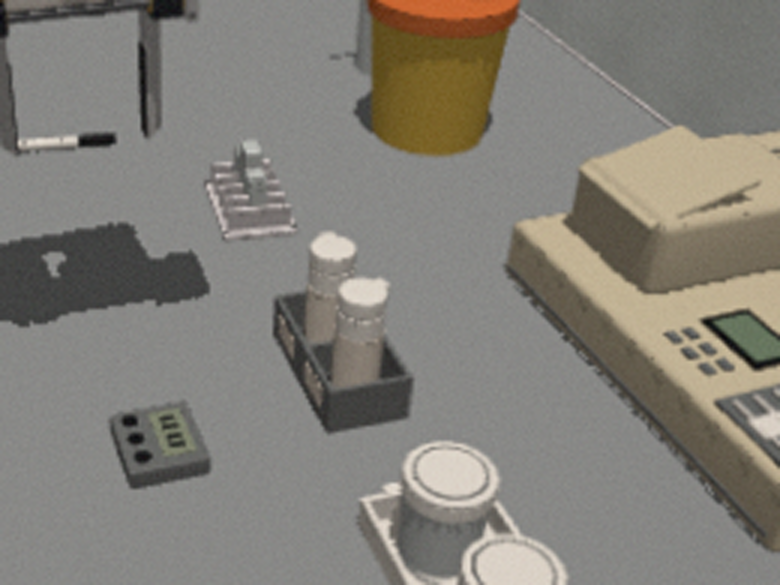

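View pics/t5.png

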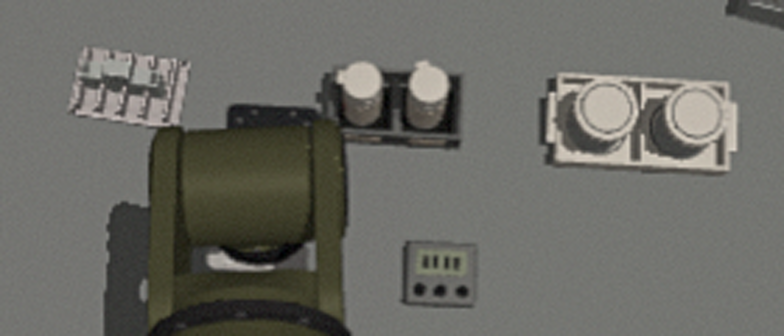

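Both views show both canisters upright in the rack (side crop around (333,300) and (360,340)), both cups in the tray bays, the strip seated level between the fins, and the timer in place. Handing in.

```bash
python3 -c "
from station import ctrl
print(ctrl.hand_in())"
```

```text
the job is handed in; nothing more can be done
None
```

The job is handed in (no verdict came back): the last pictures show both canisters, both cups and the strip upright in their holders and released, with the timer in place; the dropper bottle was outside those crops, but the arm kept clear of it.

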